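Push the white-capped vial clear of the touching cluster

ROBOT

A 6-joint arm with a two-finger parallel gripper is mounted at the origin on a cart in front of the work surface, level with it; the furniture and walls round the work are solid. World frame = base frame: x ahead of the robot, y to its left, z up, the work surface at z = 0. Lengths are in mm, angles in rad, forces in N, time in s.
With the tool pointing down it reaches from about 350 to 875 mm from the base axis. Payload 4.2 kg.
Tool frame: the origin (TCP) lies at the very end of the fingers, on their centre line; the grasp point (between the pads) lies arm.grip_point_offset behind it (arm.grip_point_offset is the distance from the TCP to the grasp point, in mm); z points along the fingers, y is the line along which they close (so a half turn about z gives the same grasp; the last joint's range is limited). The gripper opens to 85 mm and grips with 20 to 120 N. Pads are 22 mm wide; open, the fingers measure 114 mm over their backs; the gripper's body (76 mm by 85 mm) begins 54 mm behind the grasp point. The pads swing forward as they close: fully open they stand 13 mm farther back than shut.
Start: joints at [1.447, 0.385, 0.008, 0, -1.194, -0.259], TCP at [233.416, 579.755, 231.312] pointing down, gripper open.
Joint ranges: [-3.14, 3.14], [-1.21, 2.06], [-1.07, 1.41], [-3.16, 2.05], [-2.99, -0.16], [-3.1, 3.1]. Speed limits (rad/s): [2.79, 2.79, 3.14, 3.14, 3.14, 3.14].

INTERFACE

Orientations are given as a unit quaternion [x, y, z, w].
In Python, from bench import arm, cams, ticket gives the robot as it stands.
- The arm moves only by the tool servo_tool, never from a script. Its argument "commands" is a list that holds one entry, the list of rows, each a list of 7 numbers: the closure in counts, from 0 (fully open) to 255 (shut), then the shift along the tool's x, y, z in m, then the turn, a rotation vector about the tool's x, y, z in degrees. In form: [[[grip, x, y, z, ax, ay, az], ...]]. A call has 1 to 10 rows; each row shifts and turns the commanded pose from where the row before left it, along the tool's axes as they then stand; what a row does not reach is not made up. A row lasts 1/12 s, in which the tool goes at most 41.7 mm and 7.16 degrees, less where a joint would pass 70% of its speed; a pose out of reach is approached as far as the arm can. A call with a gripper value outside its range is refused whole. The fingers move at their own pace and stop on an object; the grip force is fixed at half the most. Time passes only in rows, so rows that do not move let the fingers close. It gives the time, the measured TCP pose, the force, the opening and the grip force at its end, in the units of the state.
- arm.read_state(): the state, without advancing time (a new reading comes with each control period).
- cams.get_image(name): name is "scene" or "top" or "wrist"; returns a dict with "frame" (384x512x3 uint8, blue, green, red), "K" (3x3 intrinsics, pixels), "T" (4x4, takes a point from camera to world coordinates). Camera axes: x right, y up, looking along -z (the intrinsics and any distortion apply to the point x, -y, -z); pixel columns grow to the right and rows downward; lengths in mm; the calibration is good to about 2 mm. A picture is of the moment at which its call begins. There is no depth.
- ticket.job_done(): hands the job in; it is judged then, once.
The state is a dict: "clock": time; "joints": joint angles; "joint_vel": joint speeds; "joint_efforts": joint torques, N m; "position": TCP position; "ee_rot": TCP orientation; "contact_force": force on the tool from outside, world axes, zero at the start; "wrist_torque": the same for the moment, N m; "gripper_width": finger opening in mm; "grasp_force": force on a finger pad.
Only numpy, scipy, OpenCV 4.12 (cv2) and the standard library are available. Lean on these libraries where they do the work, as an engineer would, in place of code of your own. Each camera call takes 0.05 s, during which the arm holds its last target. There are 200 camera calls.

TASK

Four small glass sample vials stand touching on the bench. Push the one with the white cap gently away, sliding it upright on the bench without squeezing or lifting it, until there are at least 5 cm of free bench between it and the nearest of the three black-capped vials. Leave the black-capped vials standing where they are.

Things in the scene. Friction and masses are not known exactly. Their poses are not given: they have to be found in the camera images.
- vial_white: The vial to push clear: round glass vial with WHITE screw cap, brown sample inside, 27 mm diameter, 50 mm tall, 18 to 33 g, loose, upright on the bench. Origin at the centre of its underside, z up the vial; its yaw means nothing. It stands at one end of the cluster and touches vial_next only, so it comes free when it is pushed square to the line that joins the two, or somewhat outward from that. Push low (within about 12 mm of the bench) or it may tip.
- vial_next: Round vial with black cap and brown sample, 27 mm diameter, 50 mm tall, loose; the one that the white-capped vial touches (centres 28 mm apart). Origin at the centre of its underside. Must stay.
- vial_empty: Empty clear vial with black cap, same size, loose; touches vial_next on the side opposite to the white-capped vial. Origin at the centre of its underside. Must stay.
- vial_far: Round vial with black cap and brown sample, same size, loose; the other end of the chain, touching vial_empty. Origin at the centre of its underside. Must stay. The bench round the cluster is free for x 0.35 to 0.61 and y -0.46 to -0.10 (there its left edge is); a low flat glass dish lies beyond and a pen and tweezers lie on the robot's side of that area; the tall things (beaker, bin, flow cell) stand at y below -0.46.

How it is judged (in metres and radians):
At the end, for the whole second after the job is handed in: The white-capped vial stands upright (within about 8 degrees) and at rest on the bench, with at least 45 mm of clear bench (72 mm between centres) to each of the three black-capped vials, which stand upright within 12 mm of where they started (horizontal distance between vial_white and vial_next above 0.072 m and horizontal distance between vial_white and vial_empty above 0.072 m and horizontal distance between vial_white and vial_far above 0.072 m and distance of each of vial_next, vial_empty, vial_far from where it was at the start of the episode below 0.012 m and angle between each of vial_next, vial_empty, vial_far, vial_white's own z axis and vertical below 0.15 rad and height (world z) of vial_white between -0.005 and 0.005 m and linear speed of vial_white below 0.01 m/s); the robot touches nothing.
It fails at once if a black-capped vial is moved by more than 12 mm (distance of any of vial_next, vial_empty, vial_far from where it was at the start of the episode above 0.012 m).
It fails at once if a vial is tipped over (leaning more than 30 degrees) (angle between any of vial_next, vial_empty, vial_far, vial_white's own z axis and vertical above 0.52 rad).
It fails at once if the white-capped vial is lifted off the bench by more than 10 mm (height (world z) of vial_white above 0.01 m).
It fails at once if the white-capped vial is squeezed or struck (more than 10 N from the fingers) (contact force between the fingers and vial_white above 10 N).
It also fails if it takes over 40 s, if anything falls off the work surface, if the arm or the gripper's body presses on something with over 40 N, if the wrist force passes 120 N, or if a joint passes its speed limit or range.

## Working session

There is one attempt and no reset: what is moved stays moved. The work goes in short steps, Python scripts to look and compute and a tool call to move; the robot and the scene stay as the last step left them, time stands still between calls to the robot, and variables do not carry over. Pictures are saved under pics/ and viewed, at most 10 in all, crops included, and the job is handed in when it is done.

Besides the shell and the picture viewer there is one more tool, called after "Emit:" as name(argument=value, ...), one argument or row to a line, values as JSON. servo_tool: Moves the arm, as the interface text tells. Its arguments: {"type":"object","properties":{"commands":{"type":"array","items":{"type":"array","items":{"type":"array","items":{"type":"number"}}}}},"required":["commands"]}

```bash
mkdir -p pics; python3 - <<'E'
from bench import arm,cams
import cv2,numpy as np
s=arm.read_state();print(s['clock'],s['position'],s['ee_rot'],s['gripper_width'],arm.grip_point_offset)
for n in("top","scene"):
    d=cams.get_image(n);np.savez(f"{n}.npz",**{k:d[k] for k in("K","T")});cv2.imwrite(f"pics/{n}0.png",d["frame"]);print(n,d["K"].round(1).tolist(),d["T"].round(3).tolist(),d.keys())
E
```

```text
0.0 [233.22045731 579.22749214 230.20408767] [ 9.81719404e-01 -1.90330744e-01 -1.65872311e-04  1.09165233e-03] 85.66261544685828 18.700000000000003
top [[367.9, 0.0, 253.0], [0.0, 367.9, 194.5], [0.0, 0.0, 1.0]] [[0.025, 0.996, -0.085, 442.635], [-0.999, 0.027, 0.02, -268.224], [0.022, 0.085, 0.996, 895.074], [0.0, 0.0, 0.0, 1.0]] dict_keys(['frame', 'K', 'T'])
scene [[496.8, 0.0, 254.2], [0.0, 496.8, 190.3], [0.0, 0.0, 1.0]] [[-0.769, 0.349, -0.536, 43.847], [-0.639, -0.414, 0.648, 268.205], [0.004, 0.841, 0.541, 491.566], [0.0, 0.0, 0.0, 1.0]] dict_keys(['frame', 'K', 'T'])
```

View pics/top0.png

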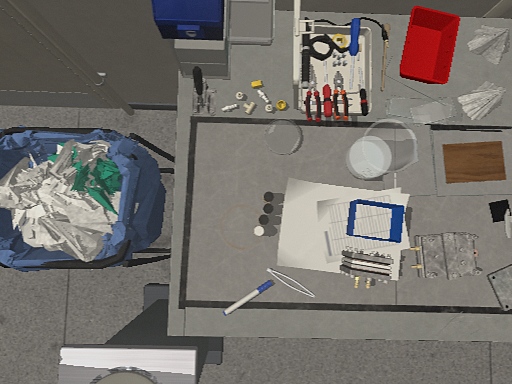

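View pics/scene0.png

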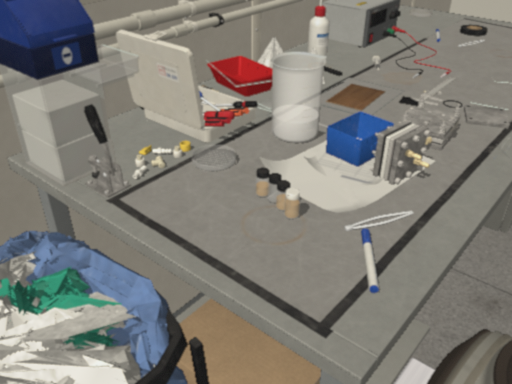

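The top view shows white cap near (259,231) and black caps near (264,220), (264,208), (269,197). The scene view shows the chain with white nearest the robot, at (292,196). I'll enlarge the top view for a closer reading.

```bash
python3 - <<'E'
import cv2
f=cv2.imread("pics/top0.png");cv2.imwrite("pics/c.png",cv2.resize(f[180:250,225:305],None,fx=8,fy=8,interpolation=cv2.INTER_CUBIC))
E
cat > h.py <<'E'
import numpy as np
def world(n,u,v,z):
    d=np.load(f"{n}.npz");K,T=d["K"],d["T"]
    r=T[:3,:3]@np.array([(u-K[0,2])/K[0,0],-(v-K[1,2])/K[1,1],-1]);o=T[:3,3]
    return (o+r*(z-o[2])/r[2]).round(1)
E
python3 -c "
from h import *
for p in [(259,231),(264,220),(264,208),(269,197)]: print(world('top',*p,50))
for p in [(292,193),(283,186),(274,179),(263,172)]: print(world('scene',*p,50))"
```

```text
[ 431.7 -300.6   50. ]
[ 457.1 -311.4   50. ]
[ 484.7 -310.8   50. ]
[ 510.3 -321.8   50. ]
[ 428.6 -293.5   50. ]
[ 452.6 -301.1   50. ]
[ 477.8 -309.1   50. ]
[ 506.8 -315.2   50. ]
```

View pics/c.png

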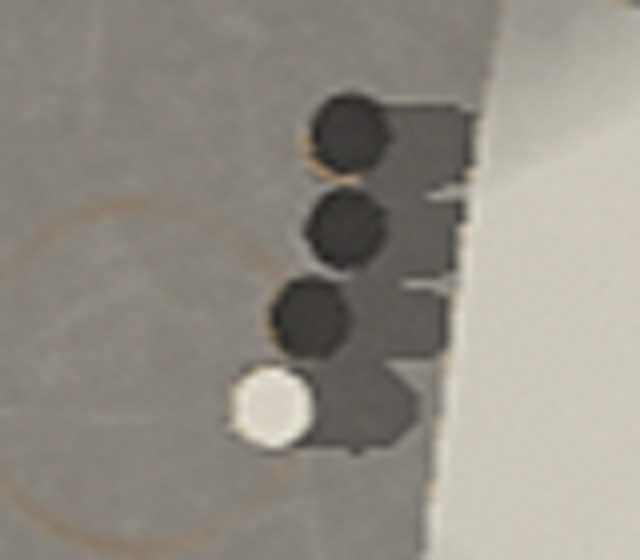

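Refined centres (z 50): white about (433,-300), next (459,-310), empty (484,-320), far (512,-320). The spacings agree with 28 mm. The plan is to push along +y with the side of the closed fingers, which slides white off and outward from next.

Emit:
servo_tool(
  commands=[
    [[255,0.026,0.0265,0,0,0,0],[255,0.026,0.0265,0,0,0,0],[255,0.026,0.0265,0,0,0,0],[255,0.026,0.0265,0,0,0,0],[255,0.026,0.0265,0,0,0,0],[255,0.026,0.0265,0,0,0,0],[255,0.026,0.0265,0,0,0,0],[255,0.026,0.0265,0,0,0,0],[255,0.026,0.0265,0,0,0,0],[255,0.026,0.0265,0,0,0,0]],
  ],
)

```text
clock: 0.93
position: [375.6, 234.9, 231.2]
ee_rot: [0.982, -0.19, -0.0, 0.0]
contact_force: [1.7, 0.7, 0.3]
gripper_width: -0.4
grasp_force: 0.0
```

Emit:
servo_tool(
  commands=[
    [[255,0.026,0.0265,0,0,0,0],[255,0.026,0.0265,0,0,0,0],[255,0.026,0.0265,0,0,0,0],[255,0.026,0.0265,0,0,0,0],[255,0.012,0.03,0,0,0,0],[255,0.012,0.03,0,0,0,0],[255,0.012,0.03,0,0,0,0]],
  ],
)

```text
clock: 1.52
position: [431.8, 1.0, 231.0]
ee_rot: [0.982, -0.19, -0.0, 0.0]
contact_force: [0.4, 0.5, -0.6]
gripper_width: 0.3
grasp_force: 0.0
```

Emit:
servo_tool(
  commands=[
    [[255,0,0,0,0,0,6.8],[255,0,0,0,0,0,6.8],[255,0,0,0,0,0,6.8],[255,0,0,0,0,0,6.8],[255,0,0,0,0,0,6.8],[255,0,0,0,0,0,6.8],[255,0,0,0,0,0,6.8],[255,0,0,0,0,0,6.8],[255,0,0,0,0,0,6.8],[255,0,0,0,0,0,6.8]],
  ],
)

```text
clock: 2.35
position: [431.9, 2.6, 231.0]
ee_rot: [-0.705, 0.709, 0.0, -0.0]
contact_force: [-0.7, -0.3, -0.1]
gripper_width: -0.2
grasp_force: 0.0
```

Emit:
servo_tool(
  commands=[
    [[255,0.034,0,0,0,0,0],[255,0.034,0,0,0,0,0],[255,0.034,0,0,0,0,0],[255,0.034,0,0,0,0,0],[255,0.034,0,0,0,0,0],[255,0.034,0,0,0,0,0],[255,0.034,0,0,0,0,0],[255,0.034,0,0,0,0,0],[255,0.034,0.001,0,0,0,0],[255,0.034,0.001,0,0,0,0]],
  ],
)

```text
clock: 3.18
position: [430.1, -338.9, 230.9]
ee_rot: [0.707, -0.707, -0.0, 0.0]
contact_force: [0.9, 1.1, 0.6]
gripper_width: -0.4
grasp_force: 0.0
```

Emit:
servo_tool(
  commands=[
    [[255,0,0,0.03,0,0,0],[255,0,0,0.03,0,0,0],[255,0,0,0.03,0,0,0],[255,0,0,0.03,0,0,0],[255,0,0,0.03,0,0,0],[255,0,0,0,0,-5,0],[255,0,0,0,0,-5,0],[255,0,0,0,0,0,0]],
  ],
)

```text
clock: 3.85
position: [431.3, -339.3, 80.1]
ee_rot: [-0.704, 0.705, 0.062, 0.063]
contact_force: [1.0, -0.6, 0.7]
gripper_width: 0.1
grasp_force: 0.0
```

```bash
python3 - <<'E'
from bench import arm,cams
import cv2,numpy as np
s=arm.read_state();print(s['position'],s['ee_rot'])
f=cams.get_image("scene")["frame"];w=cams.get_image("wrist")["frame"]
a=cv2.resize(f[60:240,180:370],(400,380));b=cv2.resize(w,(400,300))
o=np.zeros((380,800,3),np.uint8);o[:,:400]=a;o[:300,400:]=b;cv2.imwrite("pics/d.png",o)
E
```

```text
[ 431.3206794  -339.29085925   80.1439253 ] [-0.70371977  0.70496318  0.06238176  0.06256129]
```

View pics/d.png

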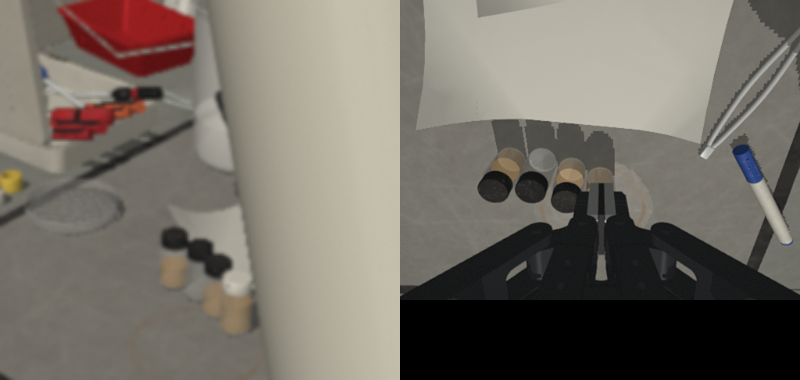

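Scene crop: the arm hides the tool, but all four vials are standing, with white at (237,300). Wrist view: finger tips at (600,195) beside white, and linkage shoulders spread to about (545,228) and (660,228). I need to check whether those shoulders clear the 50 mm vials.

```bash
python3 - <<'E'
from bench import arm,cams
import cv2,numpy as np
from scipy.spatial.transform import Rotation as R
s=arm.read_state();d=cams.get_image("wrist");K,T=d["K"],d["T"]
f=d["frame"];cv2.imwrite("pics/w.png",cv2.resize(f[220:384,120:400],None,fx=2.8,fy=2.8,interpolation=cv2.INTER_CUBIC))
np.savez("wrist.npz",K=K,T=T)
A=R.from_quat(s['ee_rot']).as_matrix();p=np.array(s['position'])
print("cam in tool",A.T@(T[:3,3]-p))
def tool(u,v,x):
    r=A.T@T[:3,:3]@np.array([(u-K[0,2])/K[0,0],-(v-K[1,2])/K[1,1],-1]);o=A.T@(T[:3,3]-p)
    return (o+r*(x-o[0])/r[0]).round(1)
for q in [(580,193),(622,193),(575,200),(627,200),(550,225),(530,232),(650,225),(668,232),(440,275)]:
    u,v=(q[0]-400)*1.28,q[1]*1.28
    print(q,tool(u,v,-11),tool(u,v,11))
E
```

```text
cam in tool [  76.00133894   -0.59008088 -143.53341084]
(580, 193) [-11.  -15.5  23.2] [ 11.  -11.7 -18.9]
(622, 193) [-11.   14.1  23.2] [ 11.   10.4 -18.9]
(575, 200) [-11.  -18.   13.3] [ 11.  -13.6 -26.4]
(627, 200) [-11.   16.7  13.3] [ 11.   12.3 -26.4]
(550, 225) [-11.  -29.5 -15.2] [ 11.  -22.2 -47.7]
(530, 232) [-11.  -39.1 -21.7] [ 11.  -29.4 -52.5]
(650, 225) [-11.   27.  -15.2] [ 11.   20.  -47.7]
(668, 232) [-11.   35.6 -21.7] [ 11.   26.4 -52.5]
(440, 275) [-11.  -70.1 -52. ] [ 11.  -52.5 -75.2]
```

View pics/w.png

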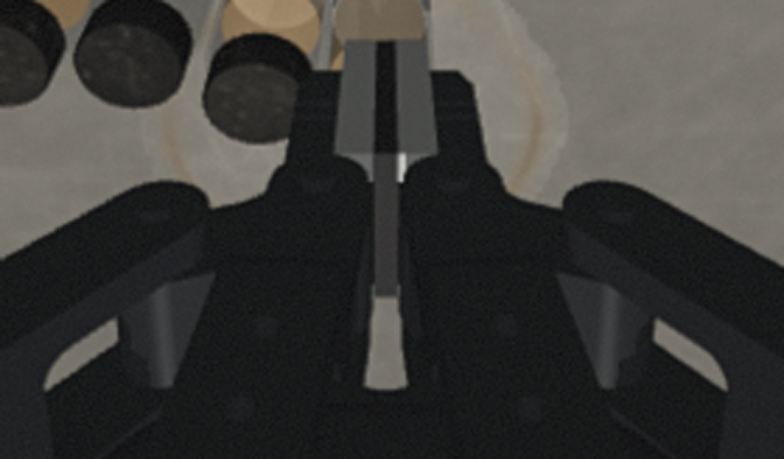

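The shoulders sit about 46 mm behind the tip at ±26 mm, which would only just miss vial_next's cap. I'll lean the tool 15° toward -x to lift and shift that shoulder away.

Emit:
servo_tool(
  commands=[
    [[255,0,0,0,5,0,0],[255,0,0,0,5,0,0],[255,0,0,0,5,0,0],[255,0,0,0,0,0,0]],
  ],
)

```text
clock: 4.33
position: [428.1, -335.8, 81.6]
ee_rot: [-0.69, 0.707, -0.031, 0.154]
contact_force: [-0.6, 1.0, -0.3]
gripper_width: 0.1
grasp_force: 0.0
```

```bash
python3 - <<'E'
from bench import arm
import numpy as np
from scipy.spatial.transform import Rotation as R
s=arm.read_state();A=R.from_quat(s['ee_rot']).as_matrix();p=np.array(s['position'])
print(p.round(1));print(A.round(3))
print("to (430,-340,7):",(A.T@(np.array([430,-340,7])-p)).round(1));print("world y 1:",(A.T@[0,1,0]).round(3),"z",(A.T@[0,0,1]).round(3))
E
```

```text
[ 428.1 -335.8   81.6]
[[-0.001 -0.966  0.26 ]
 [-0.985  0.047  0.169]
 [-0.175 -0.256 -0.951]]
to (430,-340,7): [17.2 17.  70.7]
world y 1: [-0.985  0.047  0.169] z [-0.175 -0.256 -0.951]
```

Emit:
servo_tool(
  commands=[
    [[255,0.003,0.003,0.012,0,0,0],[255,0.003,0.003,0.012,0,0,0],[255,0.003,0.003,0.012,0,0,0],[255,0.003,0.003,0.012,0,0,0],[255,0.003,0.003,0.012,0,0,0],[255,0.002,0.002,0.008,0,0,0],[255,0,0,0,0,0,0],[255,0,0,0,0,0,0]],
  ],
)

```text
clock: 5.0
position: [431.6, -341.8, 8.3]
ee_rot: [-0.691, 0.706, -0.03, 0.153]
contact_force: [1.2, 0.0, 0.2]
gripper_width: 0.2
grasp_force: 0.0
```

```bash
python3 - <<'E'
from bench import arm,cams
import cv2,numpy as np
from scipy.spatial.transform import Rotation as R
s=arm.read_state();A=R.from_quat(s['ee_rot']).as_matrix();p=np.array(s['position'])
print(p.round(1));print("to (430,-338,7):",(A.T@(np.array([430,-338,7])-p)).round(1))
w=cams.get_image("wrist")["frame"];f=cams.get_image("top")["frame"]
a=cv2.resize(f[170:260,215:315],(400,360),interpolation=cv2.INTER_CUBIC);b=cv2.resize(w,(400,300))
o=np.zeros((360,800,3),np.uint8);o[:,:400]=a;o[:300,400:]=b;cv2.imwrite("pics/e.png",o)
E
```

```text
[ 431.6 -341.8    8.3]
to (430,-338,7): [-3.5  2.1  1.4]
```

View pics/e.png

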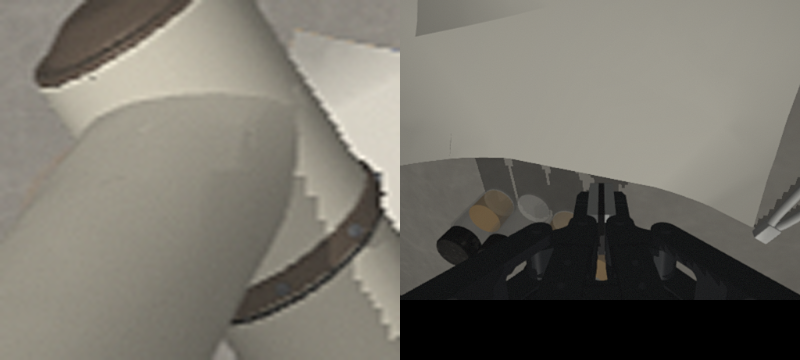

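Top view: the arm hides the vials. Wrist view: the tips at (600,195) are behind white, whose brown shows through the finger gap at (601,267), and the black caps stand clear at left. Starting the slow push along +y.

Emit:
servo_tool(
  commands=[
    [[255,-0.0015,0.001,0.0008,0,0,0],[255,-0.0015,0.001,0.0008,0,0,0],[255,-0.0015,0.0001,0.0003,0,0,0],[255,-0.0015,0.0001,0.0003,0,0,0],[255,-0.0015,0.0001,0.0003,0,0,0],[255,-0.0015,0.0001,0.0003,0,0,0],[255,-0.0015,0.0001,0.0002,0,0,0],[255,-0.0015,0.0001,0.0002,0,0,0],[255,-0.0015,0.0001,0.0002,0,0,0],[255,-0.0015,0.0001,0.0002,0,0,0]],
  ],
)

```text
clock: 5.93
position: [430.1, -326.2, 7.8]
ee_rot: [-0.691, 0.706, -0.031, 0.153]
contact_force: [0.6, -0.6, -0.4]
gripper_width: -0.1
grasp_force: 0.0
```

Emit:
servo_tool(
  commands=[
    [[255,-0.0015,0.0001,0.0003,0,0,0],[255,-0.0015,0.0001,0.0002,0,0,0],[255,-0.0015,0.0001,0.0003,0,0,0],[255,-0.0015,0.0001,0.0002,0,0,0],[255,-0.0015,0.0001,0.0003,0,0,0],[255,-0.0015,0.0001,0.0002,0,0,0],[255,-0.0015,0.0001,0.0003,0,0,0],[255,-0.0015,0.0001,0.0002,0,0,0],[255,-0.0015,0.0001,0.0003,0,0,0],[255,-0.0015,0.0001,0.0002,0,0,0]],
  ],
)

```text
clock: 6.77
position: [429.7, -311.0, 7.8]
ee_rot: [-0.691, 0.706, -0.031, 0.153]
contact_force: [0.1, 0.2, 0.3]
gripper_width: -0.0
grasp_force: 0.1
```

```bash
python3 - <<'E'
from bench import arm,cams
import cv2,numpy as np
print(arm.read_state()['position'].round(1) if hasattr(arm.read_state()['position'],'round') else arm.read_state()['position'])
w=cams.get_image("wrist")["frame"];f=cams.get_image("scene")["frame"]
a=cv2.resize(f[120:260,200:340],(400,400),interpolation=cv2.INTER_CUBIC);b=cv2.resize(w,(400,300))
o=np.zeros((400,800,3),np.uint8);o[:,:400]=a;o[:300,400:]=b;cv2.imwrite("pics/g.png",o)
E
```

```text
[ 429.7 -311.     7.8]
```

View pics/g.png

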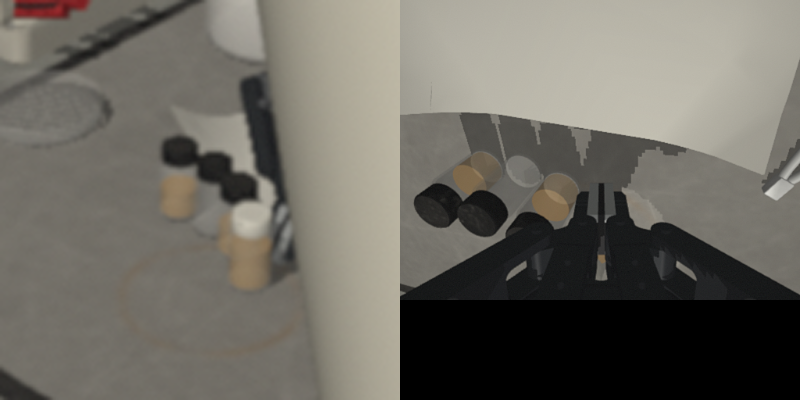

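Scene crop: white (250,250) stands upright and has come off next (240,190). The fingers are behind it at (283,235), and the black vials have not moved. Continuing.

Emit:
servo_tool(
  commands=[
    [[255,-0.002,0.0001,0.0003,0,0,0],[255,-0.002,0.0001,0.0004,0,0,0],[255,-0.002,0.0001,0.0003,0,0,0],[255,-0.002,0.0001,0.0004,0,0,0],[255,-0.002,0.0001,0.0003,0,0,0],[255,-0.002,0.0001,0.0004,0,0,0],[255,-0.002,0.0001,0.0003,0,0,0],[255,-0.002,0.0001,0.0004,0,0,0],[255,-0.002,0.0001,0.0003,0,0,0],[255,-0.002,0.0001,0.0003,0,0,0]],
  ],
)

```text
clock: 7.7
position: [429.6, -290.6, 7.8]
ee_rot: [-0.691, 0.706, -0.031, 0.153]
contact_force: [0.6, 0.4, 0.7]
gripper_width: -0.1
grasp_force: 0.1
```

Emit:
servo_tool(
  commands=[
    [[255,-0.002,0.0001,0.0003,0,0,0],[255,-0.002,0.0001,0.0004,0,0,0],[255,-0.002,0.0001,0.0003,0,0,0],[255,-0.002,0.0001,0.0004,0,0,0],[255,-0.002,0.0001,0.0003,0,0,0],[255,-0.002,0.0001,0.0004,0,0,0],[255,-0.002,0.0001,0.0003,0,0,0],[255,-0.002,0.0001,0.0004,0,0,0],[255,-0.002,0.0001,0.0003,0,0,0],[255,-0.002,0.0001,0.0003,0,0,0]],
  ],
)

```text
clock: 8.53
position: [429.5, -270.3, 7.8]
ee_rot: [-0.691, 0.706, -0.031, 0.153]
contact_force: [-0.2, 0.2, 0.3]
gripper_width: 0.2
grasp_force: 0.1
```

```bash
python3 - <<'E'
from bench import arm,cams
import cv2,numpy as np
w=cams.get_image("wrist")["frame"];d=cams.get_image("scene");f=d["frame"]
a=cv2.resize(f[120:260,200:340],(400,400),interpolation=cv2.INTER_CUBIC);b=cv2.resize(w,(400,300))
o=np.zeros((400,800,3),np.uint8);o[:,:400]=a;o[:300,400:]=b;cv2.imwrite("pics/i.png",o)
E
```

```text
(no output)
```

View pics/i.png

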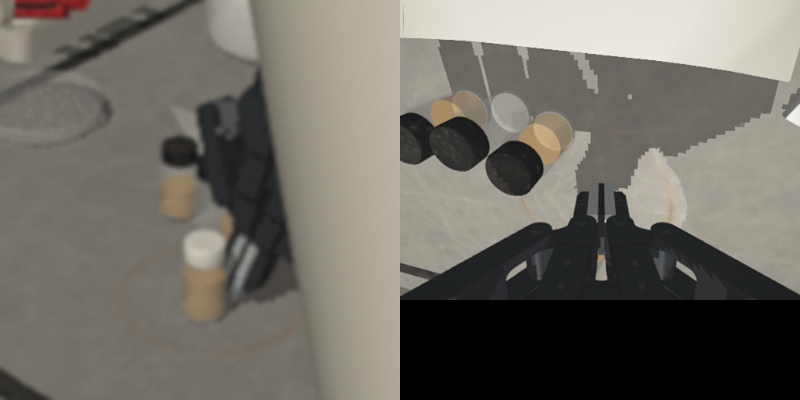

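Scene crop: white stands upright at (204,275), well clear of the cluster, and far is still at (180,180). I'll push about 22 mm more, then back off and lift.

Emit:
servo_tool(
  commands=[
    [[255,-0.0025,0.0001,0.0004,0,0,0],[255,-0.0025,0.0001,0.0004,0,0,0],[255,-0.0025,0.0001,0.0004,0,0,0],[255,-0.0025,0.0001,0.0004,0,0,0],[255,-0.0025,0.0001,0.0004,0,0,0],[255,-0.0025,0.0001,0.0004,0,0,0],[255,-0.0025,0.0001,0.0004,0,0,0],[255,-0.002,0.0001,0.0003,0,0,0],[255,-0.0015,0.0001,0.0003,0,0,0],[255,-0.0007,0,0.0001,0,0,0]],
  ],
)

```text
clock: 9.47
position: [429.5, -248.2, 8.0]
ee_rot: [-0.691, 0.706, -0.031, 0.153]
contact_force: [0.4, -0.6, 0.4]
gripper_width: -0.2
grasp_force: 0.1
```

Emit:
servo_tool(
  commands=[
    [[255,0.001,0,-0.0002,0,0,0],[255,0.003,-0.0001,-0.0005,0,0,0],[255,0.004,-0.0002,-0.0007,0,0,0],[255,0.004,-0.0002,-0.0007,0,0,0],[255,0.003,-0.0001,-0.0005,0,0,0],[255,-0.0018,-0.0026,-0.0095,0,0,0],[255,-0.0035,-0.005,-0.019,0,0,0],[255,-0.0035,-0.005,-0.019,0,0,0],[255,-0.0052,-0.0077,-0.0285,0,0,0],[255,-0.0052,-0.0077,-0.0285,0,0,0]],
  ],
)

```text
clock: 10.3
position: [428.7, -263.6, 119.2]
ee_rot: [-0.691, 0.706, -0.03, 0.153]
contact_force: [0.9, -0.2, -0.1]
gripper_width: 0.4
grasp_force: 0.0
```

Emit:
servo_tool(
  commands=[
    [[255,-0.0052,-0.0077,-0.0285,0,0,0],[255,-0.0052,-0.0077,-0.0285,0,0,0],[255,-0.035,0.002,0.006,0,0,0],[255,-0.035,0.002,0.006,0,0,0],[255,-0.035,0.002,0.006,0,0,0],[255,-0.035,0.002,0.006,0,0,0],[255,-0.035,0.002,0.006,0,0,0],[255,-0.035,0.002,0.006,0,0,0],[255,-0.035,0.002,0.006,0,0,0],[255,-0.035,0.002,0.006,0,0,0]],
  ],
)

```text
clock: 11.13
position: [425.8, 22.4, 177.8]
ee_rot: [-0.69, 0.706, -0.031, 0.154]
contact_force: [1.1, -0.3, -0.4]
gripper_width: 0.1
grasp_force: 0.0
```

Emit:
servo_tool(
  commands=[
    [[255,-0.035,0.002,0.006,0,0,0],[255,-0.035,0.002,0.006,0,0,0],[255,-0.02,0.001,0.003,0,0,0],[255,0,0,0,0,0,0],[255,0,0,0,0,0,0]],
  ],
)

```text
clock: 11.55
position: [424.7, 113.0, 177.2]
ee_rot: [-0.692, 0.705, -0.031, 0.153]
contact_force: [-0.5, 0.0, 0.2]
gripper_width: 0.2
grasp_force: 0.0
```

```bash
python3 - <<'E'
from bench import cams
import cv2
f=cams.get_image("top")["frame"]
cv2.imwrite("pics/j.png",cv2.resize(f[180:260,200:300],None,fx=7,fy=7,interpolation=cv2.INTER_CUBIC))
E
```

```text
(no output)
```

View pics/j.png

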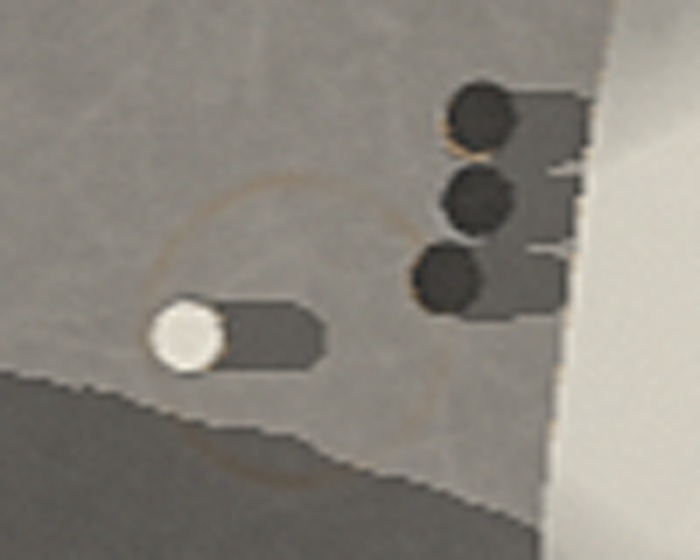

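White stands upright at (187,337) and next is at (446,277), about 87 mm between centres. The black vials have not moved.

```bash
python3 -c "
from bench import ticket
print(ticket.job_done())"
```

```text
the job is handed in; nothing more can be done
None
```

The white-capped vial was slid clear and stands upright about 87 mm centre to centre (about 60 mm of free bench) from the nearest black-capped vial; the black-capped vials show no visible movement, the arm is clear, and the job is handed in (no verdict was returned).

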